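# Tip a scoop tray of folded cookies into the bagging hopper

## Robot

A 6-joint arm with a two-finger parallel gripper is mounted at the origin on a cart in front of the work surface, level with it; the furniture and walls round the work are solid. World frame = base frame: x ahead of the robot, y to its left, z up, the work surface at z = 0. Lengths are in mm, angles in degrees, forces in N, time in s.
With the tool pointing down it reaches from about 200 to 875 mm from the base axis. Payload 3.4 kg.
Tool frame: the origin (TCP) lies on the centre line of the jaws, within the pads' length; the fingertips stand 17 mm ahead of it and the grasp point (between the pads) lies 2 mm behind it (ctrl.nose_length is the distance from the TCP to the fingertips, in mm); z points along the fingers, y is the line along which they close (so a half turn about z gives the same grasp; the last joint's range is limited). The gripper opens to 94 mm and grips with 3 to 60 N. Pads are 16 mm wide; open, the fingers measure 119 mm over their backs; the gripper's body (75 mm by 177 mm) begins 78 mm behind the grasp point.
Start: joints at [67.953, 15.808, 86.224, -0, 77.962, -6.933], TCP at [149.948, 555.139, 222.493] pointing down, gripper open.
Joint ranges: [-165.64, 165.64], [-43.16, 119.46], [12.63, 154.43], [-67.54, 247.53], [6.08, 155.33], [-154.97, 154.97]. Speed limits (degrees/s): [147.25, 147.25, 180, 180, 180, 180].

## Interface

Orientations are given as a 3x3 rotation matrix whose columns are the frame's x, y, z axes.
In Python, from station import telemetry, snapshot, ctrl gives the robot as it stands. The module is installed in compiled form; this text tells all that it offers.
- The arm moves only by the shell command python3 -m inch 'ROWS' [FORCE]. ROWS is JSON, a list of rows, each an object of numbers: "rx", "ry", "rz": the turn, a rotation vector about the tool's x, y, z in units of 0.08 rad (1.0 is 0.08 rad); "tx", "ty", "tz": the shift along the tool's x, y, z in units of 30 mm (1.0 is 30 mm); "jaw": the opening, from -1 (shut) to 1 (fully open). In form: [{"rx": .., "ry": .., "rz": .., "tx": .., "ty": .., "tz": .., "jaw": ..}, ...]. A call has 1 to 20 rows; each row shifts and turns the commanded pose from where the row before left it, along the tool's axes as they then stand; what a row does not reach is not made up. A row lasts 1/8 s, in which the tool goes at most 62.5 mm and 10.7 degrees, less where a joint would pass 70% of its speed; a pose out of reach is approached as far as the arm can. A call with a number of a shift or a turn outside -1 to 1 is refused whole. A call with a gripper value outside its range is refused whole. The fingers move at their own pace and stop on an object; FORCE is the grip in N (left out, the last holds). Time passes only in rows, so rows that do not move let the fingers close. It gives the time, the measured TCP pose, the force, the opening and the grip force at its end, in the units of the state.
- telemetry.state(): the state, without advancing time (a new reading comes with each control period).
- snapshot(name): name is "scene" or "top"; returns a dict with "frame" (420x560x3 uint8, red, green, blue), "fx", "fy", "cx", "cy" (pixels), "R" (3x3) and "t" (3): a world point X has camera coordinates R X + t. Camera axes: x right, y down, z forward; pixel columns grow to the right and rows downward; lengths in mm; the calibration is good to about 2 mm. A picture is of the moment at which its call begins. There is no depth.
- ctrl.hand_in(): hands the job in; it is judged then, once.
The state is a dict: "time_s": time; "qpos": joint angles; "qvel": joint speeds; "joint_efforts": joint torques, N m; "ee_pos": TCP position; "eef_rot": TCP orientation; "force": force on the tool from outside, world axes, zero at the start; "wrist_torque": the same for the moment, N m; "opening": opening from 0.0 (shut) to 1.0 (fully open); "grip_force": force on a finger pad.
Only numpy, scipy, OpenCV 4.12 (cv2) and the standard library are available. Lean on these libraries where they do the work, as an engineer would, in place of code of your own. Each camera call takes 0.05 s, during which the arm holds its last target. There are 200 camera calls.

## Task

Swing the hopper's lid up by its black bar until it stands upright as a backboard, and leave it there. Then take the scoop tray by its leaning blue grip, carry it level to the hopper and, with its nose resting gently on the hopper's rim (feel for it: not rammed, not hovering), tip it so that all five cookies go in; once they are sliding it may leave the rim and tip on more steeply until it is empty. Set the empty tray down flat on the table, clear of the hopper; do not shove the timer, the folding bar or the cup.

Things in the scene. Friction and masses are not known exactly. Their poses are not given: they have to be found in the camera images.
- hopper: Fixed feed hopper: white open-topped housing 190 x 160 x 100 mm, a dark panel with knob and two lamps on its -x face. Origin: centre of its underside on the table; z up. Inside, walls slope in to a floor 40 mm above the origin. The lid is hinged along the top of its +y side.
- hopper_mouth (a point): Centre of the hopper's mouth, 100 mm above its origin, level with the top of the round steel rim. The mouth is 174 (x) x 144 (y) mm inside the rim.
- lid (a joint): Angle of the hopper's aluminium lid (190 x 168 x 3 mm) in rad: 0 lies shut flat on the mouth, 1.571 stands upright at the hopper's +y side, 1.95 is its stop. The hinge is stiff: the lid stays at any angle where it is left.
- lid_hinge (a point): Point on the lid's hinge line, mid-length, 83 mm toward +y of the hopper's origin and 100 mm up. The hinge line runs along the hopper's x.
- lid_grip (a point): Middle of the lid's round black grip bar (12 mm thick, 116 mm long, parallel to the hinge, 205 mm from it). The bar stands off 37 mm from the lid's free edge on two rods at its ends; with the lid shut it is at the hopper's -y side, 106 mm above the table.
- scoop_tray: Aluminium scoop tray, 150 (x) x 112 (y) mm, weighs about 0.2 kg, floor 3 mm thick, walls 3 mm: 40 mm high at the back and sides, falling to 22 mm at the front. The front (+x end) has no wall, only the upturned pouring lip. Origin: centre of its underside; z up when it stands on the table.
- tray_grip (a point): Where to hold the tray: on the blue grip at its back, a rounded slab 12 mm thick and 70 mm wide (tray y) that leans back 35 degrees, its length along (-0.574, 0, 0.819) in the tray's frame, its faces square to (0.819, 0, 0.574). This point is at (-0.0961, 0, 0.0635) in the tray's frame, in mid-thickness, 20 mm below the slab's top end.
- tray_lip (a point): Middle of the edge of the tray's pouring lip: (0.075, 0, 0.013) in the tray's frame. The last 12 mm of the floor turn up 40 degrees to this edge, so the tray must be tipped steeply (how far depends on the friction) before everything slides out.
- mould_iron: Fixed obstacle left of the hopper: round dark mould iron on a board, standing open; its upright lid and black handle reach 325 mm above the table. Origin: on the table under its middle (the handle's top is near this point's x and y). Keep the arm clear of it.
- twist_timer: White round kitchen timer with a red knob, 67 mm across, 50 mm high; bystander. Origin: centre of its underside.
- folding_bar: Dark grey folding bar on a foot, 55 x 100 x 55 mm; bystander. Origin: centre of its underside.
- spice_cup: Pale green cup, 71 mm across, 41 mm high; bystander. Origin: centre of its underside.
- cookie_1: Folded cookie, about 45 x 27 x 32 mm, one of five lying loose in the scoop tray; hard and rigid. Origin: centre of its underside as it would stand.
- cookie_2: Folded cookie, about 45 x 27 x 32 mm, one of five lying loose in the scoop tray; hard and rigid. Origin: centre of its underside as it would stand.
- cookie_3: Folded cookie, about 45 x 27 x 32 mm, one of five lying loose in the scoop tray; hard and rigid. Origin: centre of its underside as it would stand.
- cookie_5: Folded cookie, about 45 x 27 x 32 mm, one of five lying loose in the scoop tray; hard and rigid. Origin: centre of its underside as it would stand.
- cookie_8: Folded cookie, about 45 x 27 x 32 mm, one of five lying loose in the scoop tray; hard and rigid. Origin: centre of its underside as it would stand.
There are look-alikes about, which are no part of the job. Leave any orange or turquoise look-alike of the cookie_3 alone.

How it is judged (in metres and radians):
On the way, in this order (a step that is already met when the one before it is completed fails the run):
1. the lid stands upright (90 +- 11 degrees) and the robot has let go of it (value of joint lid between 1.37 and 1.77 rad and contact force between the fingers and hopper below 0.2 N), for 0.2 s.
2. the tray is tipped by more than 35 degrees while its nose rests on the hopper (more than 0.5 N), its lip inside the mouth (angle between scoop_tray's own z axis and vertical above 0.61 rad and contact force between scoop_tray and hopper above 0.5 N and x of tray_lip in the frame of hopper between -0.1 and 0.1 m and y of tray_lip in the frame of hopper between -0.085 and 0.085 m and z of tray_lip in the frame of hopper below 0.15 m), for 0.1 s.
At the end, for the whole second after the job is handed in: All five cookies lie inside the hopper below its rim, the lid still stands upright (90 +- 11 degrees), and the scoop tray stands flat on the table (within 6 degrees, underside within 12 mm of the table), at rest and not touching the hopper (value of joint lid between 1.37 and 1.77 rad and x of cookie_1 in the frame of hopper between -0.09 and 0.09 m and y of cookie_1 in the frame of hopper between -0.075 and 0.075 m and z of cookie_1 in the frame of hopper between 0.02 and 0.105 m and x of cookie_2 in the frame of hopper between -0.09 and 0.09 m and y of cookie_2 in the frame of hopper between -0.075 and 0.075 m and z of cookie_2 in the frame of hopper between 0.02 and 0.105 m and x of cookie_3 in the frame of hopper between -0.09 and 0.09 m and y of cookie_3 in the frame of hopper between -0.075 and 0.075 m and z of cookie_3 in the frame of hopper between 0.02 and 0.105 m and x of cookie_5 in the frame of hopper between -0.09 and 0.09 m and y of cookie_5 in the frame of hopper between -0.075 and 0.075 m and z of cookie_5 in the frame of hopper between 0.02 and 0.105 m and x of cookie_8 in the frame of hopper between -0.09 and 0.09 m and y of cookie_8 in the frame of hopper between -0.075 and 0.075 m and z of cookie_8 in the frame of hopper between 0.02 and 0.105 m and angle between scoop_tray's own z axis and vertical below 0.1 rad and height (world z) of scoop_tray below 0.012 m and linear speed of scoop_tray below 0.03 m/s and contact force between scoop_tray and hopper below 0.1 N).
It fails at once if the twist timer is shoved more than 40 mm (distance of twist_timer from where it was at the start of the episode above 0.04 m).
It fails at once if the folding bar is shoved more than 40 mm (distance of folding_bar from where it was at the start of the episode above 0.04 m).
It fails at once if the spice cup is shoved more than 40 mm (distance of spice_cup from where it was at the start of the episode above 0.04 m).
It fails at once if the tray is rammed against the hopper with more than 40 N (contact force between scoop_tray and hopper above 40 N).
It also fails if it takes over 72 s, if anything falls off the work surface, if the arm or the gripper's body presses on something with over 40 N, if the wrist force passes 120 N, or if a joint passes its speed limit or range.

## Working session

There is one attempt and no reset: what is moved stays moved. The work goes in short steps, Python scripts to look and compute and a shell command to move; the robot and the scene stay as the last step left them, time stands still between calls to the robot, and variables do not carry over. Pictures are saved under pics/ and viewed, at most 10 in all, crops included, and the job is handed in when it is done.

```bash
mkdir -p pics; python3 - <<'E'
from station import telemetry, snapshot, ctrl
import cv2,numpy as np
s=telemetry.state();print(s)
print(ctrl.nose_length)
for n in("scene","top"):
    d=snapshot(n);cv2.imwrite(f"pics/{n}0.png",cv2.resize(d["frame"][:,:,::-1],(800,600),interpolation=cv2.INTER_CUBIC))
    print(n,d["fx"],d["fy"],d["cx"],d["cy"],np.round(d["R"],4).tolist(),np.round(d["t"],1).tolist())
E
```

```text
{'time_s': 0.0, 'qpos': array([ 6.79534901e+01,  1.58453295e+01,  8.62937467e+01, -3.35580146e-04,
        7.79616402e+01, -6.93302042e+00]), 'qvel': array([-0.04935979,  0.0053149 , -0.05312473,  0.07581388,  0.05020637,
        0.03528191]), 'joint_efforts': array([-2.58146683e-03, -4.04584765e+01, -2.37220323e+01,  6.96293497e-02,
        3.45430069e-02, -1.55407265e-04]), 'ee_pos': array([149.72917645, 554.61224491, 221.63778377]), 'eef_rot': array([[-9.65411524e-01,  2.60730053e-01, -6.54508217e-04],
       [ 2.60730793e-01,  9.65410168e-01, -1.63144673e-03],
       [ 2.06501695e-04, -1.74566792e-03, -9.99998455e-01]]), 'force': array([-0.13572452, -0.41494958,  0.29220193]), 'wrist_torque': array([-0.01461753, -0.00963995,  0.02880818]), 'grip_force': 0.0, 'opening': 1.001525678323347}
17.0
scene 500.271855748985 500.271855748985 285.6311631087107 205.1379601946426 [[0.4995, -0.8662, 0.0179], [-0.4205, -0.2605, -0.8691], [0.7575, 0.4265, -0.4943]] [-360.7, 290.3, 770.9]
top 448.8020594358278 448.8020594358278 284.31616726896226 210.3629466546761 [[-0.0039, -0.9999, 0.0146], [-0.9902, 0.0018, -0.1396], [0.1396, -0.015, -0.9901]] [-91.2, 562.3, 1063.0]
```

View pics/scene0.png

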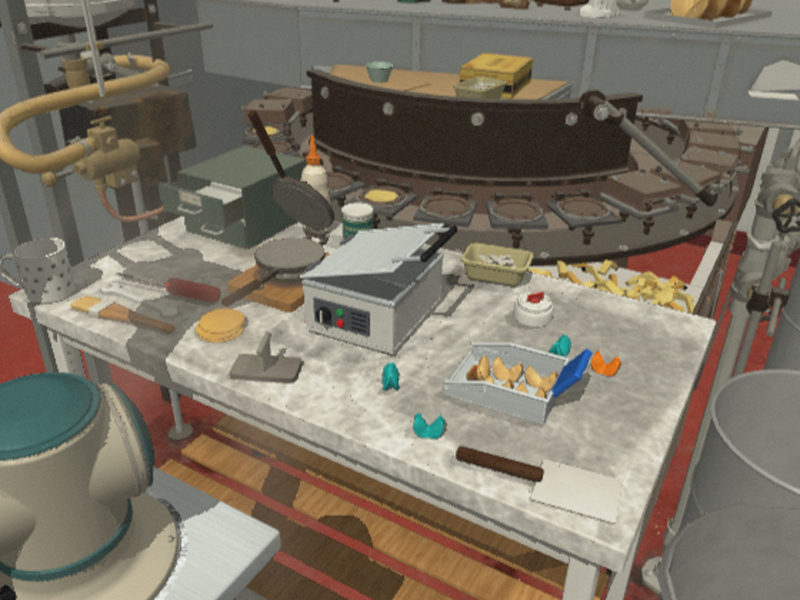

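View pics/top0.png

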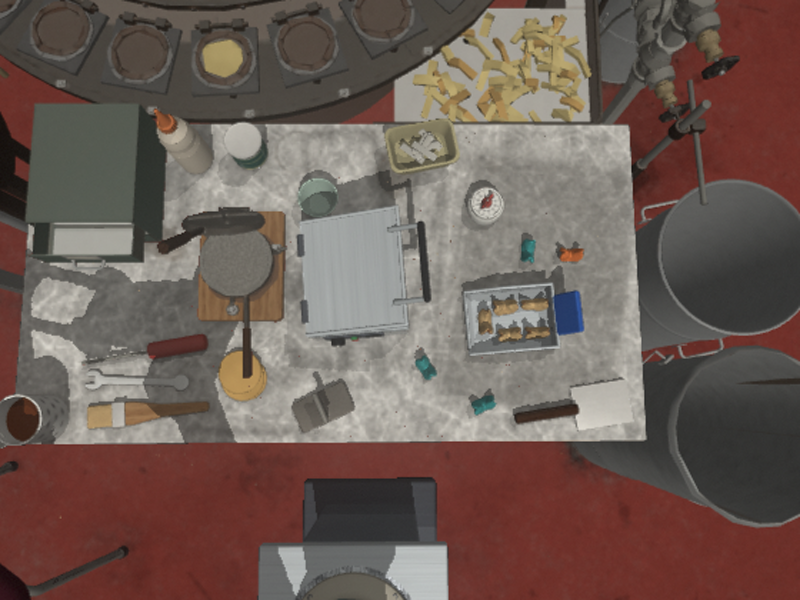

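Candidates (in 800-px pictures). Bar to lift: black lid bar, top (423,260), versus the iron's handles at (245,345) and (180,238), and the black arm at (400,180) behind the hopper. Grip: blue slab, top (568,312), versus the white spatula at (600,403). Cookies: the tan ones in the tray, versus turquoise (527,250), (426,367), (483,403) and orange (570,253). I choose the lid bar on the white hopper and the blue slab on the tray, and check both in close crops.

```bash
cat > cam.py <<'E'
from station import telemetry, snapshot, ctrl
import cv2,numpy as np
def crop(n,x0,y0,w,h,s,out):
    d=snapshot(n); c=d["frame"][y0:y0+h,x0:x0+w,::-1]
    c=cv2.resize(c,None,fx=s,fy=s,interpolation=cv2.INTER_CUBIC)
    for i in range(0,w,20): cv2.putText(c,str(x0+i),(int(i*s),8),0,.3,(0,0,255)); cv2.line(c,(int(i*s),10),(int(i*s),16),(0,0,255))
    for i in range(0,h,20): cv2.putText(c,str(y0+i),(0,int(i*s)+3),0,.3,(0,0,255))
    cv2.imwrite("pics/"+out,c)
E
python3 - <<'E'
from cam import *
crop("top",205,140,210,115,3.8,"t1.png"); crop("scene",205,150,210,150,3.8,"s1.png")
E
```

```text
(no output)
```

View pics/t1.png

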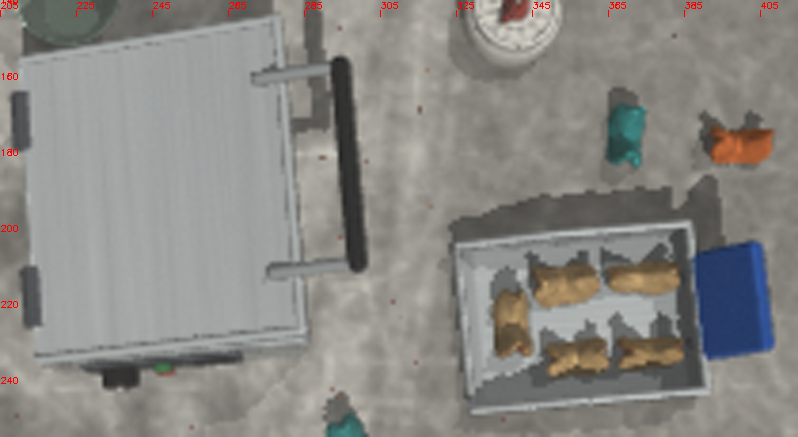

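View pics/s1.png

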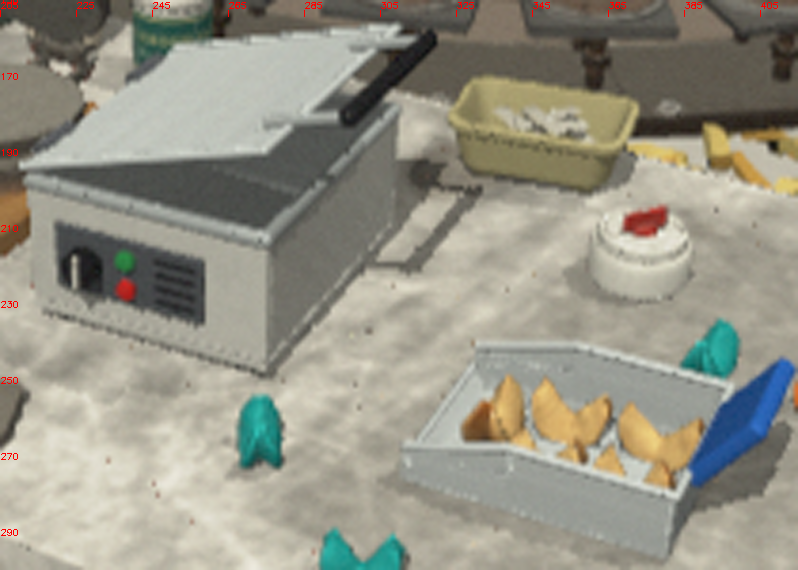

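```bash
cat > fit.py <<'E'
from cam import *
from scipy.optimize import least_squares
K={n:(lambda d:(d["fx"],d["cx"],d["cy"],np.array(d["R"]),np.array(d["t"])))(snapshot(n)) for n in("top","scene")}
O={"top":(205,140),"scene":(205,150)}
def proj(n,X):
    f,cx,cy,R,t=K[n];c=R@X+t;return np.array([cx+f*c[0]/c[2],cy+f*c[1]/c[2]])
def Rz(a):return np.array([[np.cos(a),-np.sin(a),0],[np.sin(a),np.cos(a),0],[0,0,1]])
def lid(x,r,h,th):return np.array([x,83-r*np.cos(th)+h*np.sin(th),100+r*np.sin(th)+h*np.cos(th)])
def solve(obs,p0):
    def res(p):
        o=[]
        for n,u,v,f in obs:
            X=Rz(p[2])@f(p)+[p[0],p[1],0]
            o+=list(proj(n,X)-(np.array([u,v])/3.8+O[n]))
        return np.array(o)
    s=least_squares(res,p0,loss="soft_l1",x_scale=[10,10,.1,.1][:len(p0)]);print(np.round(s.x,3));print(np.round(res(s.x).reshape(-1,2),1).tolist());return s.x
E
python3 - <<'E'
from fit import *
c=lambda *a:(lambda p:np.array(a,float))
L=lambda x,r,h:(lambda p:lid(x,r,h,p[3]))
h=solve([("scene",268,372,c(-95,-80,0)),("scene",45,310,c(-95,80,0)),("scene",268,242,c(-95,-80,100)),("scene",400,108,c(95,-80,100)),("scene",28,180,c(-95,80,100)),
 ("scene",430,35,L(58,205,6)),("scene",347,118,L(-58,205,6)),("top",341,60,L(58,205,6)),("top",358,268,L(-58,205,6)),("top",275,18,L(95,168,3)),("top",303,330,L(-95,168,3))],[480,50,.05,.35])
t=solve([("top",692,222,c(-75,-56,40)),("top",708,392,c(-75,56,40)),("top",457,243,c(75,-56,22)),("top",475,412,c(75,56,22)),
 ("scene",408,482,c(75,56,0)),("scene",405,450,c(75,56,22)),("scene",668,556,c(-75,56,0)),("scene",685,488,c(-75,56,40)),("scene",732,385,c(-75,-56,40)),("scene",477,345,c(75,-56,22))],[400,-200,1.6])
g=Rz(t[2])@[-96.1,0,63.5]+[t[0],t[1],0];print("grip",g,[proj(n,g) for n in K])
b=Rz(h[2])@lid(0,205,6,h[3])+[h[0],h[1],0];print("bar",b)
E
```

```text
[ 5.97301e+02 -8.91700e+00  7.80000e-02  3.03000e-01]
[[-0.4, 2.7], [-2.7, 1.3], [-0.0, -1.8], [0.2, -1.7], [-0.6, -1.9], [-0.4, 0.4], [0.5, -1.1], [0.2, 1.0], [0.3, -2.0], [0.7, -1.2], [0.3, 0.5]]
[ 530.889 -276.653    1.659]
[[-0.5, -0.7], [1.0, -0.4], [0.5, 0.3], [0.5, 0.4], [-1.4, -0.7], [-0.2, -0.9], [0.7, 0.6], [-1.4, 2.4], [0.3, -0.4], [-0.0, -0.4]]
grip [ 539.3904868  -372.37634406   63.5       ] [array([400.5410742 , 218.11785231]), array([403.14427348, 258.38894065])]
bar [ 605.9584225  -119.476766    166.81724034]
```

Top crop: lid part-open with bar ends at (341,60) and (358,268), tray blue grip at (735,300). Scene crop: bar ends at (430,35) and (347,118), blue grip at (745,425), five tan cookies in the tray. The fit puts the lid at 0.30 rad, and both grip and bar heights are plausible and in reach.

```bash
python3 -m inch '[{"tz":-1,"rz":-0.535,"jaw":-0.36},{"tz":-1,"rz":-0.535,"jaw":-0.36},{"tz":-1,"rz":-0.535,"jaw":-0.36},{"tz":-1,"rz":-0.535,"jaw":-0.36},{"tz":-1,"rz":-0.535,"jaw":-0.36},{"tz":-1,"rz":-0.535,"jaw":-0.36},{"tz":-1,"rz":-0.535,"jaw":-0.36},{"tz":-1,"rz":-0.535,"jaw":-0.36}]' 30
cat > rel.py <<'E'
import sys,numpy as np
from station import telemetry
s=telemetry.state();R=np.array(s["eef_rot"]);t=np.array(eval(sys.argv[1]))
print("p",np.round(s["ee_pos"],1),"z",np.round(R[:,2],3),"y",np.round(R[:,1],3),"units",np.round(R.T@(t-s["ee_pos"])/30,2),"f",np.round(s["force"],1),"q",np.round(s["qpos"]),"t",s["time_s"])
E
python3 rel.py "[606,-119,460]"
```

```text
p [149.9 554.9 222.2] z [-0.    -0.001 -1.   ] y [ 0.261  0.965 -0.001] units [-20.54 -17.73  -7.92] f [-0.1 -0.4  0.2] q [68. 16. 86. -0. 78. -7.] t 0.3$[0]: bad value
```

```bash
python3 -m inch '[{"rx":0,"ry":0,"rz":-0.535,"tx":0,"ty":0,"tz":-1,"jaw":-0.36}]' 30; echo; python3 -m inch '[{"rx":0,"ry":0,"rz":-0.535,"tx":0,"ty":0,"tz":-1.0,"jaw":-0.36}]' 30;  python3 rel.py "[606,-119,460]"
```

```text
time_s: 0.42
ee_pos: [149.4, 553.6, 250.4]
eef_rot: [[-0.976, 0.218, -0.002], [0.218, 0.976, -0.005], [0.001, -0.006, -1.0]]
force: [-0.3, 0.2, 1.2]
opening: 0.929
grip_force: 0.0

time_s: 0.55
ee_pos: [149.8, 554.8, 282.7]
eef_rot: [[-0.984, 0.176, -0.001], [0.176, 0.984, -0.001], [0.0, -0.001, -1.0]]
force: [0.2, 0.3, -0.2]
opening: 0.822
grip_force: 0.0
p [149.8 554.8 282.7] z [-0.001 -0.001 -1.   ] y [ 0.176  0.984 -0.001] units [-18.92 -19.44  -5.89] f [ 0.2  0.3 -0.2] q [ 68.  14.  80.   0.  86. -12.] t 0.55
```

```bash
python3 -m inch '[{"rx":0,"ry":0,"rz":-0.535,"tx":0,"ty":0,"tz":-1,"jaw":-0.36},{"rx":0,"ry":0,"rz":-0.535,"tx":0,"ty":0,"tz":-1,"jaw":-0.36},{"rx":0,"ry":0,"rz":-0.535,"tx":0,"ty":0,"tz":-1,"jaw":-0.36},{"rx":0,"ry":0,"rz":-0.535,"tx":0,"ty":0,"tz":-1,"jaw":-0.36},{"rx":0,"ry":0,"rz":-0.535,"tx":0,"ty":0,"tz":-1,"jaw":-0.36},{"rx":0,"ry":0,"rz":-0.535,"tx":0,"ty":0,"tz":-1,"jaw":-0.36}]' 30;  python3 rel.py "[606,-119,460]"
```

```text
time_s: 1.3
ee_pos: [149.9, 555.0, 463.5]
eef_rot: [[-0.997, -0.08, 0.0], [-0.08, 0.997, 0.0], [-0.0, 0.0, -1.0]]
force: [0.7, 0.2, -1.1]
opening: 0.321
grip_force: 0.0
p [149.9 555.  463.5] z [ 0.  0. -1.] y [-0.08   0.997  0.   ] units [-13.36 -23.61   0.11] f [ 0.7  0.2 -1.1] q [ 68.  14.  55.   0. 110. -27.] t 1.3
```

```bash
python3 -m inch '[{"rx":0,"ry":0,"rz":0,"tx":-0.56,"ty":-0.98,"tz":0,"jaw":-0.36},{"rx":0,"ry":0,"rz":0,"tx":-0.56,"ty":-0.98,"tz":0,"jaw":-0.36},{"rx":0,"ry":0,"rz":0,"tx":-0.56,"ty":-0.98,"tz":0,"jaw":-0.36},{"rx":0,"ry":0,"rz":0,"tx":-0.56,"ty":-0.98,"tz":0,"jaw":-0.36},{"rx":0,"ry":0,"rz":0,"tx":-0.56,"ty":-0.98,"tz":0,"jaw":-0.36},{"rx":0,"ry":0,"rz":0,"tx":-0.56,"ty":-0.98,"tz":0,"jaw":-0.36},{"rx":0,"ry":0,"rz":0,"tx":-0.56,"ty":-0.98,"tz":0,"jaw":-0.36},{"rx":0,"ry":0,"rz":0,"tx":-0.56,"ty":-0.98,"tz":0,"jaw":-0.36},{"rx":0,"ry":0,"rz":0,"tx":-0.56,"ty":-0.98,"tz":0,"jaw":-0.36},{"rx":0,"ry":0,"rz":0,"tx":-0.56,"ty":-0.98,"tz":0,"jaw":-0.36},{"rx":0,"ry":0,"rz":0,"tx":-0.56,"ty":-0.98,"tz":0,"jaw":-0.36},{"rx":0,"ry":0,"rz":0,"tx":-0.56,"ty":-0.98,"tz":0,"jaw":-0.36},{"rx":0,"ry":0,"rz":0,"tx":-0.56,"ty":-0.98,"tz":0,"jaw":-0.36},{"rx":0,"ry":0,"rz":0,"tx":-0.56,"ty":-0.98,"tz":0,"jaw":-0.36},{"rx":0,"ry":0,"rz":0,"tx":-0.56,"ty":-0.98,"tz":0,"jaw":-0.36},{"rx":0,"ry":0,"rz":0,"tx":-0.56,"ty":-0.98,"tz":0,"jaw":-0.36},{"rx":0,"ry":0,"rz":0,"tx":-0.56,"ty":-0.98,"tz":0,"jaw":-0.36},{"rx":0,"ry":0,"rz":0,"tx":-0.56,"ty":-0.98,"tz":0,"jaw":-0.36}]' 30;  python3 rel.py "[606,-119,460]"
```

```text
time_s: 3.55
ee_pos: [493.4, 50.3, 462.5]
eef_rot: [[-0.997, -0.078, 0.0], [-0.078, 0.997, 0.0], [-0.0, 0.0, -1.0]]
force: [0.4, 0.2, -0.3]
opening: 0.318
grip_force: 0.0
p [493.4  50.3 462.5] z [ 0.  0. -1.] y [-0.078  0.997  0.   ] units [-3.3  -5.92  0.08] f [ 0.4  0.2 -0.3] q [ -2.   7.  65.   0. 108. -97.] t 3.55
```

```bash
python3 -m inch '[{"rx":0,"ry":0,"rz":0,"tx":-0.55,"ty":-0.985,"tz":0,"jaw":-0.36},{"rx":0,"ry":0,"rz":0,"tx":-0.55,"ty":-0.985,"tz":0,"jaw":-0.36},{"rx":0,"ry":0,"rz":0,"tx":-0.55,"ty":-0.985,"tz":0,"jaw":-0.36},{"rx":0,"ry":0,"rz":0,"tx":-0.55,"ty":-0.985,"tz":0,"jaw":-0.36},{"rx":0,"ry":0,"rz":0,"tx":-0.55,"ty":-0.985,"tz":0,"jaw":-0.36},{"rx":0,"ry":0,"rz":0,"tx":-0.55,"ty":-0.985,"tz":0,"jaw":-0.36},{"rx":0,"ry":0,"rz":0,"tx":0,"ty":0,"tz":1,"jaw":-0.36},{"rx":0,"ry":0,"rz":0,"tx":0,"ty":0,"tz":1,"jaw":-0.36},{"rx":0,"ry":0,"rz":0,"tx":0,"ty":0,"tz":1,"jaw":-0.36},{"rx":0,"ry":0,"rz":0,"tx":0,"ty":0,"tz":1,"jaw":-0.36},{"rx":0,"ry":0,"rz":0,"tx":0,"ty":0,"tz":1,"jaw":-0.36},{"rx":0,"ry":0,"rz":0,"tx":0,"ty":0,"tz":1,"jaw":-0.36},{"rx":0,"ry":0,"rz":0,"tx":0,"ty":0,"tz":1,"jaw":-0.36},{"rx":0,"ry":0,"rz":0,"tx":0,"ty":0,"tz":1,"jaw":-0.36},{"rx":0,"ry":0,"rz":0,"tx":0,"ty":0,"tz":0,"jaw":-0.36}]' 30;  python3 rel.py "[606,-119,165]"; python3 -c "
from cam import *
crop('scene',255,90,130,100,6,'s2.png')"
```

```text
time_s: 5.42
ee_pos: [604.0, -117.1, 220.0]
eef_rot: [[-0.997, -0.079, -0.005], [-0.079, 0.997, 0.002], [0.005, 0.002, -1.0]]
force: [-0.4, -0.0, 0.1]
opening: 0.321
grip_force: 0.0
p [ 604.  -117.1  220. ] z [-0.005  0.002 -1.   ] y [-0.079  0.997  0.002] units [-0.07 -0.07  1.83] f [-0.4 -0.   0.1] q [ -17.   20.   81.    0.   80. -112.] t 5.425
```

View pics/s2.png

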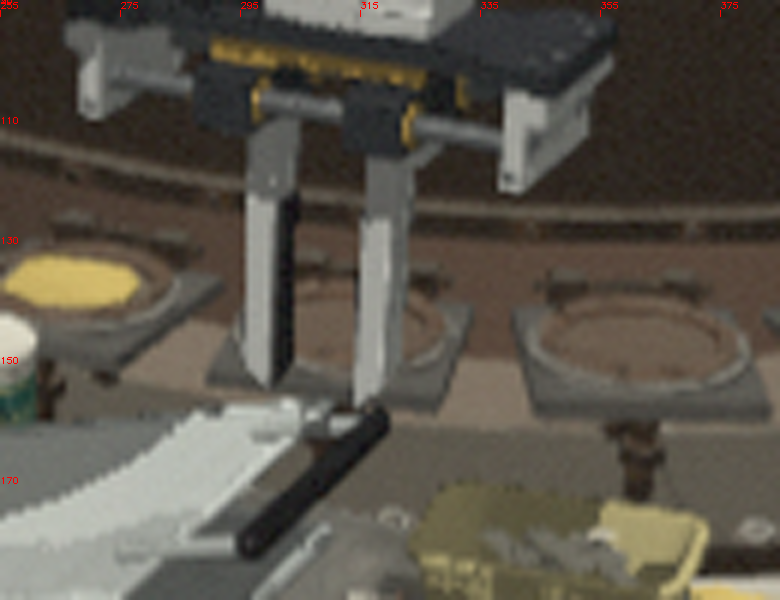

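Scene crop: the fingers stand above the bar, tips at (270,380) and (370,400), with the bar running (250,545)–(380,415). I descend and close.

```bash
python3 -m inch '[{"rx":0,"ry":0,"rz":0,"tx":-0.07,"ty":-0.07,"tz":0.6,"jaw":-0.36},{"rx":0,"ry":0,"rz":0,"tx":0,"ty":0,"tz":0.6,"jaw":-0.36},{"rx":0,"ry":0,"rz":0,"tx":0,"ty":0,"tz":0.6,"jaw":-0.36},{"rx":0,"ry":0,"rz":0,"tx":0,"ty":0,"tz":0,"jaw":-0.36}]' 30; python3 -m inch '[{"rx":0,"ry":0,"rz":0,"tx":0,"ty":0,"tz":0,"jaw":-1},{"rx":0,"ry":0,"rz":0,"tx":0,"ty":0,"tz":0,"jaw":-1},{"rx":0,"ry":0,"rz":0,"tx":0,"ty":0,"tz":0,"jaw":-1},{"rx":0,"ry":0,"rz":0,"tx":0,"ty":0,"tz":0,"jaw":-1}]' 15;python3 rel.py "[606,-119,165]"
```

```text
time_s: 5.98
ee_pos: [608.0, -119.6, 168.9]
eef_rot: [[-0.997, -0.079, -0.0], [-0.079, 0.997, 0.0], [0.0, 0.0, -1.0]]
force: [-0.2, -0.7, -0.3]
opening: 0.317
grip_force: 0.0
time_s: 6.48
ee_pos: [608.6, -116.8, 169.0]
eef_rot: [[-0.997, -0.078, 0.002], [-0.078, 0.997, 0.005], [-0.002, 0.005, -1.0]]
force: [1.6, 6.2, -0.7]
opening: 0.121
grip_force: 15.0
p [ 608.6 -116.8  169. ] z [ 0.002  0.005 -1.   ] y [-0.078  0.997  0.005] units [ 0.09 -0.07  0.13] f [ 1.6  6.2 -0.7] q [ -17.   21.   86.    0.   73. -112.] t 6.475
```

```bash
python3 -c "
import numpy as np
p=np.radians(np.linspace(20.6,91.7,15));print(np.round(np.diff(-np.cos(p))*205/30,2),np.round(-np.diff(np.sin(p))*205/30,2))"
```

```text
[0.24 0.29 0.33 0.38 0.42 0.45 0.49 0.52 0.54 0.56 0.58 0.59 0.6  0.61] [-0.56 -0.53 -0.51 -0.47 -0.44 -0.4  -0.36 -0.31 -0.27 -0.22 -0.17 -0.12
 -0.06 -0.01]
```

```bash
python3 -m inch '[{"rx":0,"ry":0,"rz":0,"tx":0,"ty":0.24,"tz":-0.56,"jaw":-1},{"rx":0,"ry":0,"rz":0,"tx":0,"ty":0.29,"tz":-0.53,"jaw":-1},{"rx":0,"ry":0,"rz":0,"tx":0,"ty":0.33,"tz":-0.51,"jaw":-1},{"rx":0,"ry":0,"rz":0,"tx":0,"ty":0.38,"tz":-0.47,"jaw":-1},{"rx":0,"ry":0,"rz":0,"tx":0,"ty":0.42,"tz":-0.44,"jaw":-1},{"rx":0,"ry":0,"rz":0,"tx":0,"ty":0,"tz":0,"jaw":-1}]' 25;python3 rel.py "[606,-119,165]"
```

```text
time_s: 7.22
ee_pos: [605.0, -71.4, 247.2]
eef_rot: [[-0.997, -0.079, 0.005], [-0.079, 0.997, -0.005], [-0.005, -0.006, -1.0]]
force: [2.0, -5.7, 5.6]
opening: 0.12
grip_force: 25.0
p [605.  -71.4 247.2] z [ 0.005 -0.005 -1.   ] y [-0.079  0.997 -0.006] units [ 0.1  -1.57  2.75] f [ 2.  -5.7  5.6] q [ -13.   18.   80.   -0.   82. -108.] t 7.225
```

```bash
python3 -m inch '[{"rx":0,"ry":0,"rz":0,"tx":0,"ty":0.45,"tz":-0.40,"jaw":-1},{"rx":0,"ry":0,"rz":0,"tx":0,"ty":0.49,"tz":-0.36,"jaw":-1},{"rx":0,"ry":0,"rz":0,"tx":0,"ty":0.52,"tz":-0.31,"jaw":-1},{"rx":0,"ry":0,"rz":0,"tx":0,"ty":0.54,"tz":-0.27,"jaw":-1},{"rx":0,"ry":0,"rz":0,"tx":0,"ty":0.56,"tz":-0.22,"jaw":-1},{"rx":0,"ry":0,"rz":0,"tx":0,"ty":0.58,"tz":-0.17,"jaw":-1},{"rx":0,"ry":0,"rz":0,"tx":0,"ty":0.59,"tz":-0.12,"jaw":-1},{"rx":0,"ry":0,"rz":0,"tx":0,"ty":0.6,"tz":-0.06,"jaw":-1},{"rx":0,"ry":0,"rz":0,"tx":0,"ty":0.61,"tz":-0.01,"jaw":-1},{"rx":0,"ry":0,"rz":0,"tx":0,"ty":0,"tz":0,"jaw":-1}]' 25;python3 rel.py "[590.5,79.8,303]"
```

```text
time_s: 8.48
ee_pos: [593.4, 79.3, 309.3]
eef_rot: [[-0.997, -0.08, 0.011], [-0.08, 0.997, 0.002], [-0.012, 0.001, -1.0]]
force: [-0.9, 1.6, 25.4]
opening: 0.12
grip_force: 25.0
p [593.4  79.3 309.3] z [ 0.011  0.002 -1.   ] y [-0.08   0.997  0.001] units [0.1  0.02 0.21] f [-0.9  1.6 25.4] q [  1.  16.  74.   0.  89. -94.] t 8.475
```

```bash
python3 -m inch '[{"rx":0,"ry":0,"rz":0,"tx":0,"ty":0,"tz":-0.2,"jaw":-1},{"rx":0,"ry":0,"rz":0,"tx":0,"ty":0,"tz":0,"jaw":-0.3},{"rx":0,"ry":0,"rz":0,"tx":0,"ty":0,"tz":0,"jaw":-0.3},{"rx":0,"ry":0,"rz":0,"tx":0,"ty":0,"tz":0,"jaw":-0.3},{"rx":0,"ry":0,"rz":0,"tx":0,"ty":0,"tz":-0.5,"jaw":-0.3},{"rx":0,"ry":0,"rz":0,"tx":0,"ty":0,"tz":-1,"jaw":-0.3},{"rx":0,"ry":0,"rz":0,"tx":0,"ty":0,"tz":-1,"jaw":-0.3},{"rx":0,"ry":0,"rz":0,"tx":0,"ty":-1,"tz":-0.5,"jaw":-0.3},{"rx":0,"ry":0,"rz":0,"tx":0,"ty":-1,"tz":0,"jaw":-0.3},{"rx":0,"ry":0,"rz":0,"tx":0,"ty":-1,"tz":0,"jaw":-0.3},{"rx":0,"ry":0,"rz":0,"tx":0,"ty":-1,"tz":0,"jaw":-0.3},{"rx":0,"ry":0,"rz":0,"tx":0,"ty":-1,"tz":0,"jaw":-0.3},{"rx":0,"ry":0,"rz":0,"tx":0,"ty":-1,"tz":0,"jaw":-0.3},{"rx":0,"ry":0,"rz":0,"tx":0,"ty":-1,"tz":0,"jaw":-0.3},{"rx":0,"ry":0,"rz":0,"tx":0,"ty":-1,"tz":0,"jaw":-0.3},{"rx":0,"ry":0,"rz":0,"tx":0,"ty":-1,"tz":0,"jaw":-0.3}]' 25;python3 rel.py "[540,-372,200]"
python3 -c "
from cam import *
crop('scene',195,70,200,150,4,'s3.png')"
```

```text
time_s: 10.48
ee_pos: [613.5, -192.4, 398.4]
eef_rot: [[-0.997, -0.078, 0.001], [-0.078, 0.997, -0.0], [-0.001, -0.0, -1.0]]
force: [-0.2, 0.3, 0.6]
opening: 0.353
grip_force: 0.0
p [ 613.5 -192.4  398.4] z [ 0.001 -0.    -1.   ] y [-0.078  0.997 -0.   ] units [ 2.92 -5.77  6.61] f [-0.2  0.3  0.6] q [ -24.   20.   56.    0.  104. -118.] t 10.475
```

View pics/s3.png

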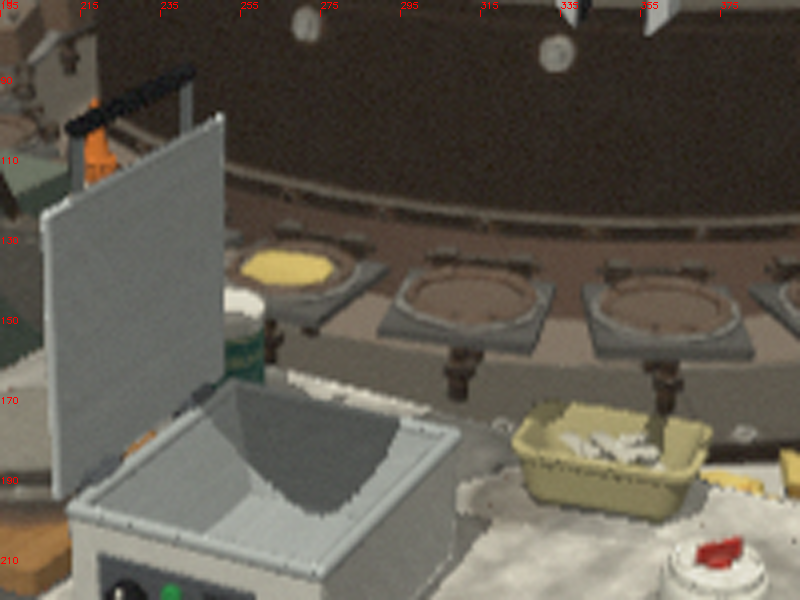

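Scene crop: the lid stands upright (bar ends (70,130) and (190,72)), and the mouth is open with rim corners (72,508), (318,578), (458,432). Next I turn the tool to the slab's lean and refine the hopper pose from the rim corners.

```bash
python3 -m inch '[{"rx":-0.955,"ry":0,"rz":-0.1,"tx":0,"ty":0,"tz":0,"jaw":-0.2},{"rx":-0.955,"ry":0,"rz":0,"tx":0,"ty":0,"tz":0,"jaw":-0.2},{"rx":-0.955,"ry":0,"rz":0,"tx":0,"ty":0,"tz":0,"jaw":-0.2},{"rx":-0.955,"ry":0,"rz":0,"tx":0,"ty":0,"tz":0,"jaw":-0.2},{"rx":-0.955,"ry":0,"rz":0,"tx":0,"ty":0,"tz":0,"jaw":-0.2},{"rx":-0.955,"ry":0,"rz":0,"tx":0,"ty":0,"tz":0,"jaw":-0.2},{"rx":-0.955,"ry":0,"rz":0,"tx":0,"ty":0,"tz":0,"jaw":-0.2},{"rx":-0.955,"ry":0,"rz":0,"tx":0,"ty":0,"tz":0,"jaw":-0.2},{"rx":0,"ry":0,"rz":0,"tx":0,"ty":0,"tz":0,"jaw":-0.2}]' 25;python3 rel.py "[544,-424.7,139]"
python3 - <<'E'
from fit import *
O["scene"]=(195,70)
import fit
def s4(l): return [(n,u*3.8/4,v*3.8/4,f) for n,u,v,f in l]
c=lambda *a:(lambda p:np.array(a,float))
L=lambda x,r,h:(lambda p:lid(x,r,h,p[3]))
h=solve(s4([("scene",72,508,c(-95,80,98)),("scene",318,578,c(-95,-80,98)),("scene",458,432,c(95,-80,98)),("scene",70,130,L(-58,205,6)),("scene",190,72,L(58,205,6)),("scene",45,215,L(-95,168,0)),("scene",222,120,L(95,168,0))]),[597,-9,.078,1.57])
E
```

```text
time_s: 11.65
ee_pos: [613.5, -192.7, 396.1]
eef_rot: [[-0.996, -0.069, -0.05], [-0.085, 0.816, 0.572], [0.002, 0.575, -0.818]]
force: [0.6, 0.7, 0.2]
opening: 0.404
grip_force: 0.0
p [ 613.5 -192.7  396.1] z [-0.05   0.572 -0.818] y [-0.069  0.816  0.575] units [  2.95 -11.07   2.71] f [0.6 0.7 0.2] q [ -38.   31.   48.   30.  123. -121.] t 11.65
[ 5.93961e+02 -1.01160e+01  7.10000e-02  1.56000e+00]
[[-1.7, -0.2], [0.3, -0.9], [0.8, 0.3], [0.3, -0.3], [-1.7, 0.2], [-0.0, 1.1], [0.6, -0.1]]
```

```bash
python3 -m inch '[{"rx":0,"ry":0,"rz":0,"tx":0.246,"ty":-0.923,"tz":0.226,"jaw":-0.2},{"rx":0,"ry":0,"rz":0,"tx":0.246,"ty":-0.923,"tz":0.226,"jaw":-0.2},{"rx":0,"ry":0,"rz":0,"tx":0.246,"ty":-0.923,"tz":0.226,"jaw":-0.2},{"rx":0,"ry":0,"rz":0,"tx":0.246,"ty":-0.923,"tz":0.226,"jaw":-0.2},{"rx":0,"ry":0,"rz":0,"tx":0.246,"ty":-0.923,"tz":0.226,"jaw":-0.2},{"rx":0,"ry":0,"rz":0,"tx":0.246,"ty":-0.923,"tz":0.226,"jaw":-0.2},{"rx":0,"ry":0,"rz":0,"tx":0.246,"ty":-0.923,"tz":0.226,"jaw":-0.2},{"rx":0,"ry":0,"rz":0,"tx":0.246,"ty":-0.923,"tz":0.226,"jaw":-0.2},{"rx":0,"ry":0,"rz":0,"tx":0.246,"ty":-0.923,"tz":0.226,"jaw":-0.2},{"rx":0,"ry":0,"rz":0,"tx":0.246,"ty":-0.923,"tz":0.226,"jaw":-0.2},{"rx":0,"ry":0,"rz":0,"tx":0.246,"ty":-0.923,"tz":0.226,"jaw":-0.2},{"rx":0,"ry":0,"rz":0,"tx":0.246,"ty":-0.923,"tz":0.226,"jaw":-0.2},{"rx":0,"ry":0,"rz":0,"tx":0,"ty":0,"tz":0,"jaw":-0.2}]' 25;python3 rel.py "[539.3,-371.2,61.9]"
python3 -c "
from cam import *
crop('scene',305,180,160,110,5,'s4.png')"
```

```text
time_s: 13.38
ee_pos: [543.6, -424.8, 137.1]
eef_rot: [[-0.996, -0.068, -0.051], [-0.084, 0.814, 0.574], [0.002, 0.577, -0.817]]
force: [-0.1, -0.3, -0.1]
opening: 0.4
grip_force: 0.0
p [ 543.6 -424.8  137.1] z [-0.051  0.574 -0.817] y [-0.068  0.814  0.577] units [-0.01  0.02  3.08] f [-0.1 -0.3 -0.1] q [ -53.   45.   56.   19.  109. -147.] t 13.375
```

View pics/s4.png

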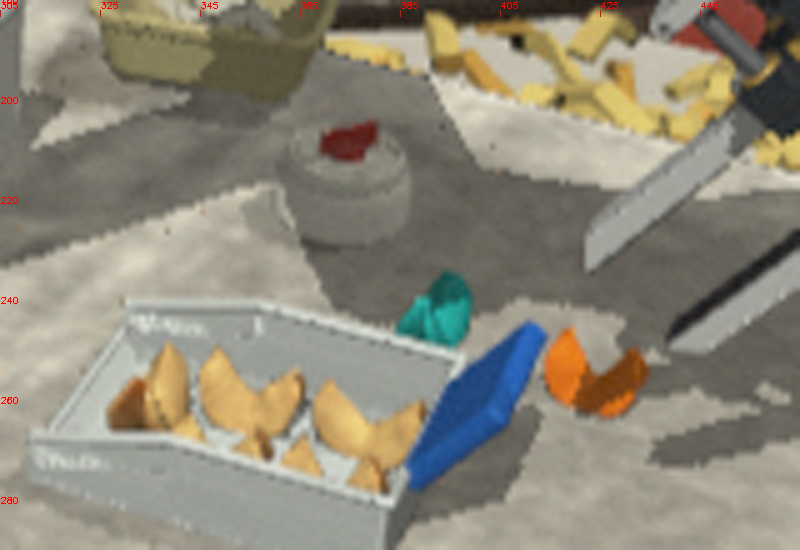

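Scene crop: blue slab at (475,405), fingers at (660,190) and (740,290) in line to straddle it; five cookies in the tray. I advance and grip.

```bash
python3 -m inch '[{"rx":0,"ry":0,"rz":0,"tx":0,"ty":0.02,"tz":0.8,"jaw":-0.2},{"rx":0,"ry":0,"rz":0,"tx":0,"ty":0,"tz":0.8,"jaw":-0.2},{"rx":0,"ry":0,"rz":0,"tx":0,"ty":0,"tz":0.8,"jaw":-0.2},{"rx":0,"ry":0,"rz":0,"tx":0,"ty":0,"tz":0.67,"jaw":-0.2},{"rx":0,"ry":0,"rz":0,"tx":0,"ty":0,"tz":0,"jaw":-0.2}]' 25;python3 rel.py "[539.3,-371.2,61.9]"
python3 -m inch '[{"rx":0,"ry":0,"rz":0,"tx":0,"ty":0,"tz":0,"jaw":-1},{"rx":0,"ry":0,"rz":0,"tx":0,"ty":0,"tz":0,"jaw":-1},{"rx":0,"ry":0,"rz":0,"tx":0,"ty":0,"tz":0,"jaw":-1},{"rx":0,"ry":0,"rz":0,"tx":0,"ty":0,"tz":0,"jaw":-1},{"rx":0,"ry":0,"rz":0,"tx":0,"ty":0,"tz":0,"jaw":-1}]' 50;python3 rel.py "[539.3,-371.2,61.9]"
```

```text
time_s: 14.05
ee_pos: [540.5, -368.7, 65.4]
eef_rot: [[-0.996, -0.072, -0.051], [-0.088, 0.815, 0.573], [-0.0, 0.575, -0.818]]
force: [-0.5, 0.1, -0.4]
opening: 0.4
grip_force: 0.0
p [ 540.5 -368.7   65.4] z [-0.051  0.573 -0.818] y [-0.072  0.815  0.575] units [ 0.05 -0.13  0.05] f [-0.5  0.1 -0.4] q [ -51.   44.   68.   19.   97. -149.] t 14.05
time_s: 14.68
ee_pos: [540.5, -370.2, 66.2]
eef_rot: [[-0.996, -0.071, -0.048], [-0.086, 0.815, 0.572], [-0.001, 0.575, -0.818]]
force: [1.0, 1.3, 5.7]
opening: 0.123
grip_force: 50.0
p [ 540.5 -370.2   66.2] z [-0.048  0.572 -0.818] y [-0.071  0.815  0.575] units [ 0.04 -0.11  0.1 ] f [1.  1.3 5.7] q [ -51.   44.   68.   19.   97. -149.] t 14.675
```

```bash
python3 -m inch '[{"rx":0,"ry":0,"rz":0,"tx":0,"ty":0.1,"tz":-0.14,"jaw":-1},{"rx":0,"ry":0,"rz":0,"tx":0,"ty":0.25,"tz":-0.36,"jaw":-1},{"rx":0,"ry":0,"rz":0,"tx":0,"ty":0.355,"tz":-0.505,"jaw":-1},{"rx":0,"ry":0,"rz":0,"tx":0,"ty":0.355,"tz":-0.505,"jaw":-1},{"rx":0,"ry":0,"rz":0,"tx":0,"ty":0.355,"tz":-0.505,"jaw":-1},{"rx":0,"ry":0,"rz":0,"tx":0,"ty":0.355,"tz":-0.505,"jaw":-1},{"rx":0,"ry":0,"rz":0,"tx":0,"ty":0.355,"tz":-0.505,"jaw":-1},{"rx":0,"ry":0,"rz":0,"tx":0,"ty":0.355,"tz":-0.505,"jaw":-1},{"rx":0,"ry":0,"rz":0,"tx":0,"ty":0.25,"tz":-0.36,"jaw":-1},{"rx":0,"ry":0,"rz":0,"tx":0,"ty":0.12,"tz":-0.17,"jaw":-1},{"rx":0,"ry":0,"rz":0,"tx":0,"ty":0,"tz":0,"jaw":-1}]' 50;python3 rel.py "[615.5,-239,214]"
python3 -c "
from cam import *
crop('scene',205,90,210,150,3.8,'s5.png')"
```

```text
time_s: 16.05
ee_pos: [540.3, -370.4, 213.8]
eef_rot: [[-0.996, -0.071, -0.049], [-0.086, 0.816, 0.572], [-0.0, 0.574, -0.819]]
force: [-0.7, 1.5, -3.0]
opening: 0.127
grip_force: 50.0
p [ 540.3 -370.4  213.8] z [-0.049  0.572 -0.819] y [-0.071  0.816  0.574] units [-2.88  3.4   2.38] f [-0.7  1.5 -3. ] q [ -51.   39.   58.   20.  112. -143.] t 16.05
```

View pics/s5.png

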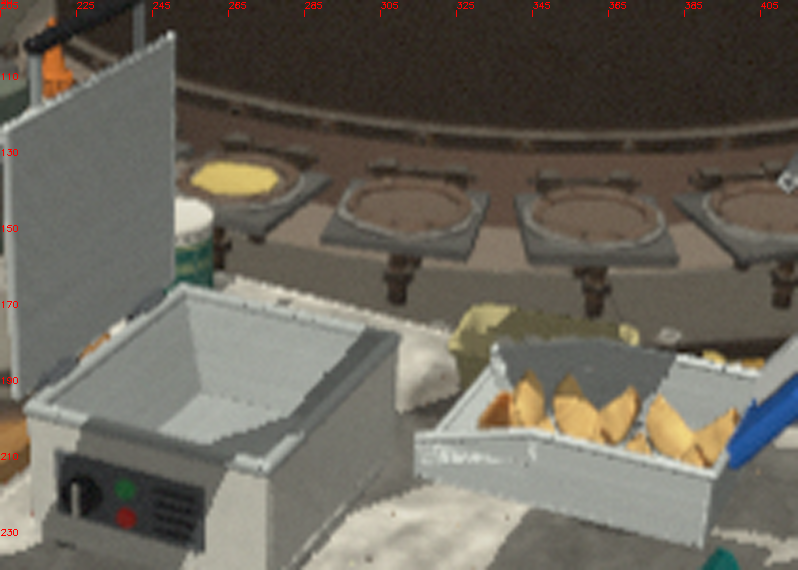

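Scene crop: the tray hangs level in the grip, nose corner (415,478), back corner (700,545), all five cookies in. Carrying it to the rim now.

```bash
cat > tray.py <<'E'
from fit import *
s=telemetry.state();R=np.array(s["eef_rot"]);p=np.array(s["ee_pos"])
T=np.column_stack([.819*R[:,1]+.574*R[:,2],R[:,0],.574*R[:,1]-.819*R[:,2]])
o=p+R@[1,0,0]-T@[-96.1,0,63.5]
H=np.array([595.5,-9.5,0]);Hr=Rz(.075)
for n,q in(("lip",[75,0,13]),("bend",[66,0,0]),("grip",[-96.1,0,63.5])): print(n,np.round(Hr.T@(o+T@q-H),1))
print("tilt",np.degrees(np.arccos(T[2,2])),"F",np.round(s["force"],1),s["time_s"],"q",np.round(s["qpos"]))
def px(q):return proj("scene",o+T@q)
E
python3 -c "
from tray import *
for q,(u,v) in (([75,56,0],(415,478)),([-75,56,0],(703,545)),([75,56,22],(415,437)),([-75,56,40],(715,468)),([75,-56,22],(497,345))): print(q,np.round(px(q)-[205+u/3.8,90+v/3.8],1))"
python3 -m inch '[{"rx":0,"ry":0,"rz":0,"tx":-0.115,"ty":0.136,"tz":0.095,"jaw":-1},{"rx":0,"ry":0,"rz":0,"tx":-0.2,"ty":0.238,"tz":0.167,"jaw":-1},{"rx":0,"ry":0,"rz":0,"tx":-0.288,"ty":0.34,"tz":0.238,"jaw":-1},{"rx":0,"ry":0,"rz":0,"tx":-0.288,"ty":0.34,"tz":0.238,"jaw":-1},{"rx":0,"ry":0,"rz":0,"tx":-0.288,"ty":0.34,"tz":0.238,"jaw":-1},{"rx":0,"ry":0,"rz":0,"tx":-0.288,"ty":0.34,"tz":0.238,"jaw":-1},{"rx":0,"ry":0,"rz":0,"tx":-0.288,"ty":0.34,"tz":0.238,"jaw":-1},{"rx":0,"ry":0,"rz":0,"tx":-0.288,"ty":0.34,"tz":0.238,"jaw":-1},{"rx":0,"ry":0,"rz":0,"tx":-0.288,"ty":0.34,"tz":0.238,"jaw":-1},{"rx":0,"ry":0,"rz":0,"tx":-0.288,"ty":0.34,"tz":0.238,"jaw":-1},{"rx":0,"ry":0,"rz":0,"tx":-0.173,"ty":0.2,"tz":0.143,"jaw":-1},{"rx":0,"ry":0,"rz":0,"tx":-0.087,"ty":0.1,"tz":0.07,"jaw":-1},{"rx":0,"ry":0,"rz":0,"tx":0,"ty":0,"tz":0,"jaw":-1}]' 50;python3 tray.py
```

```text
lip [ -85.4 -184.4  162.6]
bend [ -85.3 -193.3  149.6]
grip [ -83.4 -355.5  212.9]
tilt nan F [-0.  -0.8 -2.4] 16.2 q [ -51.   39.   58.   20.  112. -143.]
[75, 56, 0] [-1.  -2.1]
[-75, 56, 0] [-0.5 -0.7]
[75, 56, 22] [-0.5 -1.2]
[-75, 56, 40] [-0.9  0.6]
[75, -56, 22] [-1.7 -0.6]
time_s: 17.82
ee_pos: [615.5, -238.9, 213.7]
eef_rot: [[-0.996, -0.071, -0.05], [-0.087, 0.816, 0.572], [-0.0, 0.574, -0.819]]
force: [-0.1, 0.4, -3.1]
opening: 0.122
grip_force: 50.0
lip [ -0.4 -59.7 163.1]
bend [ -0.3 -68.7 150.1]
grip [   1.5 -230.8  213.6]
tilt nan F [ 0.4 -0.4 -2.5] 17.925 q [ -41.   36.   63.   25.  106. -134.]tray.py:7: RuntimeWarning: invalid value encountered in arccos
  print("tilt",np.degrees(np.arccos(T[2,2])),"F",np.round(s["force"],1),s["time_s"],"q",np.round(s["qpos"]))
tray.py:7: RuntimeWarning: invalid value encountered in arccos
  print("tilt",np.degrees(np.arccos(T[2,2])),"F",np.round(s["force"],1),s["time_s"],"q",np.round(s["qpos"]))
```

```bash
python3 -m inch '[{"rx":0.5,"ry":0,"rz":0,"tx":0,"ty":0.2,"tz":-0.122,"jaw":-1},{"rx":0.5,"ry":0,"rz":0,"tx":0,"ty":0.2,"tz":-0.122,"jaw":-1},{"rx":0.5,"ry":0,"rz":0,"tx":0,"ty":0.2,"tz":-0.122,"jaw":-1},{"rx":0.5,"ry":0,"rz":0,"tx":0,"ty":0.2,"tz":-0.122,"jaw":-1},{"rx":0.5,"ry":0,"rz":0,"tx":0,"ty":0.2,"tz":-0.122,"jaw":-1},{"rx":0.5,"ry":0,"rz":0,"tx":0,"ty":0.2,"tz":-0.122,"jaw":-1},{"rx":0,"ry":0,"rz":0,"tx":0,"ty":-0.08,"tz":0.207,"jaw":-1},{"rx":0,"ry":0,"rz":0,"tx":0,"ty":-0.08,"tz":0.207,"jaw":-1},{"rx":0,"ry":0,"rz":0,"tx":0,"ty":-0.08,"tz":0.207,"jaw":-1},{"rx":0,"ry":0,"rz":0,"tx":0,"ty":-0.08,"tz":0.207,"jaw":-1},{"rx":0,"ry":0,"rz":0,"tx":0,"ty":-0.08,"tz":0.207,"jaw":-1},{"rx":0,"ry":0,"rz":0,"tx":0,"ty":-0.08,"tz":0.207,"jaw":-1},{"rx":0,"ry":0,"rz":0,"tx":0,"ty":0,"tz":0,"jaw":-1}]' 50;python3 tray.py
```

```text
time_s: 19.55
ee_pos: [613.4, -218.3, 209.7]
eef_rot: [[-0.996, -0.08, -0.032], [-0.086, 0.928, 0.362], [0.001, 0.364, -0.932]]
force: [-0.4, -0.5, -2.5]
opening: 0.122
grip_force: 50.0
lip [ -0.2 -55.4 120.8]
bend [ -0.  -67.3 110.3]
grip [   1.6 -209.6  210.6]
tilt 13.721701098025688 F [ 0.7 -0.2 -2.3] 19.65 q [ -35.   29.   70.   16.   95. -131.]
```

```bash
python3 -m inch '[{"rx":0,"ry":0,"rz":0,"tx":0,"ty":-0.036,"tz":0.093,"jaw":-1},{"rx":0,"ry":0,"rz":0,"tx":0,"ty":-0.036,"tz":0.093,"jaw":-1},{"rx":0,"ry":0,"rz":0,"tx":0,"ty":0,"tz":0,"jaw":-1}]' 50 | grep force;  python3 -m inch '[{"rx":0,"ry":0,"rz":0,"tx":0,"ty":-0.024,"tz":0.062,"jaw":-1},{"rx":0,"ry":0,"rz":0,"tx":0,"ty":0,"tz":0,"jaw":-1}]' 50|grep force;python3 -m inch '[{"rx":0,"ry":0,"rz":0,"tx":0,"ty":-0.024,"tz":0.062,"jaw":-1},{"rx":0,"ry":0,"rz":0,"tx":0,"ty":0,"tz":0,"jaw":-1}]' 50|grep force;python3 tray.py
```

```text
force: [-0.2, 0.2, -2.8]
grip_force: 50.0
force: [-0.1, 0.3, -3.2]
grip_force: 50.0
force: [0.6, -1.1, 0.7]
grip_force: 50.0
lip [ -0.  -55.5 111.5]
bend [ 1.00e-01 -6.73e+01  1.01e+02]
grip [   1.6 -209.7  201.2]
tilt 13.724576930856381 F [-0.8 -2.   2.6] 20.625 q [ -35.   30.   71.   16.   94. -131.]
```

```bash
python3 -m inch '[{"rx":0.5,"ry":0,"rz":0,"tx":0,"ty":0.189,"tz":-0.115,"jaw":-1},{"rx":0.5,"ry":0,"rz":0,"tx":0,"ty":0.189,"tz":-0.115,"jaw":-1},{"rx":0,"ry":0,"rz":0,"tx":0,"ty":0,"tz":0,"jaw":-1}]' 50 | grep force;  python3 -m inch '[{"rx":0.5,"ry":0,"rz":0,"tx":0,"ty":0.189,"tz":-0.115,"jaw":-1},{"rx":0.5,"ry":0,"rz":0,"tx":0,"ty":0.189,"tz":-0.115,"jaw":-1},{"rx":0,"ry":0,"rz":0,"tx":0,"ty":0,"tz":0,"jaw":-1}]' 50|grep force;python3 tray.py
```

```text
force: [1.1, -2.2, 2.8]
grip_force: 50.0
force: [2.0, -0.8, 5.7]
grip_force: 50.0
lip [  0.2 -53.7 107.9]
bend [  0.4 -67.1  99.4]
grip [   1.7 -191.8  220.9]
tilt 22.8340251236426 F [0.9 1.2 4.7] 21.475 q [ -30.   25.   73.   10.   89. -126.]
```

```bash
python3 -m inch '[{"rx":0.5,"ry":0,"rz":0,"tx":0,"ty":0.189,"tz":-0.125,"jaw":-1},{"rx":0.5,"ry":0,"rz":0,"tx":0,"ty":0.189,"tz":-0.125,"jaw":-1},{"rx":0.5,"ry":0,"rz":0,"tx":0,"ty":0.189,"tz":-0.12,"jaw":-1},{"rx":0,"ry":0,"rz":0,"tx":0,"ty":0,"tz":0,"jaw":-1}]' 50 | grep force;  python3 -m inch '[{"rx":0.5,"ry":0,"rz":0,"tx":0,"ty":0.189,"tz":-0.12,"jaw":-1},{"rx":0.5,"ry":0,"rz":0,"tx":0,"ty":0.189,"tz":-0.12,"jaw":-1},{"rx":0,"ry":0,"rz":0,"tx":0,"ty":0,"tz":0,"jaw":-1}]' 50|grep force;python3 tray.py
```

```text
force: [1.5, 2.4, 4.2]
grip_force: 50.0
force: [0.7, 3.2, 4.1]
grip_force: 50.0
lip [ -0.2 -53.  103.9]
bend [ -0.1 -67.8  98.3]
grip [   1.1 -165.9  242.1]
tilt 34.27423793863311 F [-0.1  4.3  3.9] 22.45 q [ -23.   21.   76.    1.   83. -118.]
```

```bash
python3 -m inch '[{"rx":0.5,"ry":0,"rz":0,"tx":0,"ty":0.189,"tz":-0.115,"jaw":-1},{"rx":0.5,"ry":0,"rz":0,"tx":0,"ty":0.189,"tz":-0.115,"jaw":-1},{"rx":0,"ry":0,"rz":0,"tx":0,"ty":0,"tz":0,"jaw":-1},{"rx":0,"ry":0,"rz":0,"tx":0,"ty":0,"tz":0,"jaw":-1},{"rx":0,"ry":0,"rz":0,"tx":0,"ty":0,"tz":0,"jaw":-1}]' 50 | grep force;  python3 tray.py
python3 -c "
from cam import *
crop('scene',205,80,200,150,4,'s6.png')"
```

```text
force: [0.6, 5.0, 4.2]
grip_force: 50.1
lip [ -0.2 -53.4 102.2]
bend [ -0.1 -68.6  97.7]
grip [   0.8 -154.9  248.8]
tilt 38.84981099196476 F [0.6 5.6 4.4] 23.175 q [ -19.   19.   78.   -4.   82. -114.]
```

View pics/s6.png

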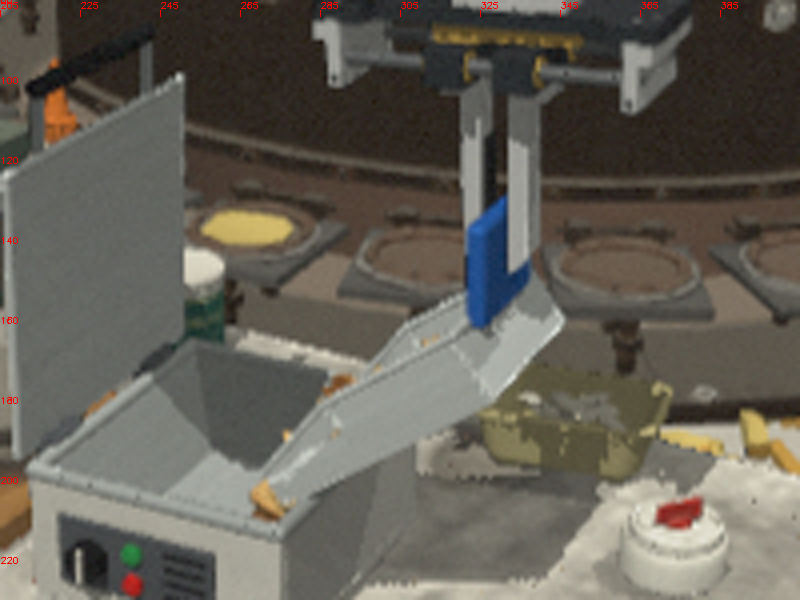

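Scene crop: the nose rests on the near rim (about (280,510)), tray tilted about 39°, one cookie at the lip (265,495), lid still upright. Tipping on, lifting off slightly.

```bash
python3 -m inch '[{"rx":0.5,"ry":0,"rz":0,"tx":0,"ty":0.189,"tz":-0.115,"jaw":-1},{"rx":0.5,"ry":0,"rz":0,"tx":0,"ty":0.189,"tz":-0.115,"jaw":-1},{"rx":0,"ry":0,"rz":0,"tx":0,"ty":0,"tz":0,"jaw":-1},{"rx":0,"ry":0,"rz":0,"tx":0,"ty":0,"tz":0,"jaw":-1}]' 50 | grep force;  python3 tray.py; python3 -m inch '[{"rx":0.5,"ry":0,"rz":0,"tx":0,"ty":0.17,"tz":-0.24,"jaw":-1},{"rx":0.5,"ry":0,"rz":0,"tx":0,"ty":0.165,"tz":-0.24,"jaw":-1},{"rx":0.5,"ry":0,"rz":0,"tx":0,"ty":0.16,"tz":-0.24,"jaw":-1},{"rx":0.5,"ry":0,"rz":0,"tx":0,"ty":0.155,"tz":-0.24,"jaw":-1},{"rx":0.5,"ry":0,"rz":0,"tx":0,"ty":0.15,"tz":-0.24,"jaw":-1},{"rx":0.5,"ry":0,"rz":0,"tx":0,"ty":0.145,"tz":-0.24,"jaw":-1},{"rx":0,"ry":0,"rz":0,"tx":0,"ty":0,"tz":0,"jaw":-1},{"rx":0,"ry":0,"rz":0,"tx":0,"ty":0,"tz":0,"jaw":-1}]' 50 | grep force;  python3 tray.py
```

```text
force: [-1.0, 5.1, 4.4]
grip_force: 50.1
lip [-1.000e-01 -5.350e+01  1.006e+02]
bend [  0.1 -69.   97.4]
grip [   0.8 -143.   255. ]
tilt 43.449755778771035 F [0.2 5.4 4.9] 23.825 q [ -16.   18.   79.   -8.   80. -109.]
force: [0.1, 0.4, -1.5]
grip_force: 50.0
lip [ -0.5 -56.8 118.2]
bend [ -0.3 -72.6 118.7]
grip [ 1.000e-01 -1.066e+02  2.895e+02]
tilt 57.339226594162426 F [-0.1  0.2 -2.6] 24.925 q [ -4.  16.  80. -22.  81. -96.]
```

```bash
python3 -m inch '[{"rx":0.5,"ry":0,"rz":0,"tx":0,"ty":0.185,"tz":-0.24,"jaw":-1},{"rx":0.5,"ry":0,"rz":0,"tx":0,"ty":0.185,"tz":-0.24,"jaw":-1},{"rx":0.5,"ry":0,"rz":0,"tx":0,"ty":0.18,"tz":-0.24,"jaw":-1},{"rx":0.5,"ry":0,"rz":0,"tx":0,"ty":0.18,"tz":-0.24,"jaw":-1},{"rx":0.5,"ry":0,"rz":0,"tx":0,"ty":0.175,"tz":-0.24,"jaw":-1},{"rx":0.5,"ry":0,"rz":0,"tx":0,"ty":0.17,"tz":-0.23,"jaw":-1},{"rx":0.5,"ry":0,"rz":0,"tx":0,"ty":0.165,"tz":-0.23,"jaw":-1},{"rx":0,"ry":0,"rz":0,"tx":0,"ty":0,"tz":0,"jaw":-1},{"rx":0,"ry":0,"rz":0,"tx":0,"ty":0,"tz":0,"jaw":-1}]' 50 | grep force;  python3 tray.py
python3 -c "
from cam import *
crop('scene',205,80,200,150,4,'s7.png')"
```

```text
force: [0.5, -0.1, -2.7]
grip_force: 50.0
lip [ -0.2 -48.7 137.3]
bend [-1.000e-01 -6.370e+01  1.422e+02]
grip [ -0.4 -49.3 315.7]
tilt 73.34101261355516 F [ 0.7  0.2 -2.2] 26.15 q [ 10.  18.  81. -38.  86. -80.]
```

View pics/s7.png

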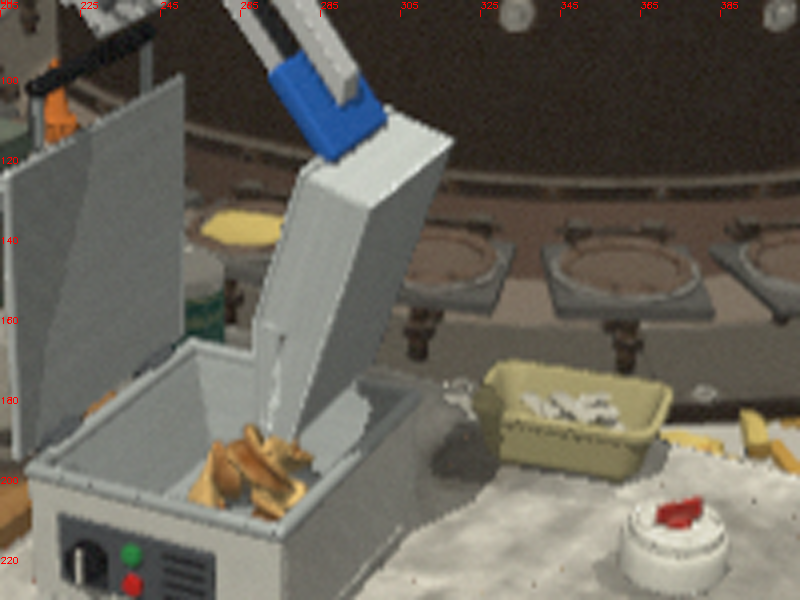

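Scene crop: the tray is at 73° and the cookies lie heaped in the hopper at (250,475), with the lid upright. That was the tenth picture, so I check numerically from here. A little more tip with a lift, then test for tan pixels.

```bash
python3 -m inch '[{"rx":0.5,"ry":0,"rz":0,"tx":0,"ty":0,"tz":-0.34,"jaw":-1},{"rx":0.5,"ry":0,"rz":0,"tx":0,"ty":0,"tz":-0.34,"jaw":-1},{"rx":0.5,"ry":0,"rz":0,"tx":0,"ty":0,"tz":-0.34,"jaw":-1},{"rx":0,"ry":0,"rz":0,"tx":0,"ty":0,"tz":0,"jaw":-1},{"rx":0,"ry":0,"rz":0,"tx":0,"ty":0,"tz":0,"jaw":-1},{"rx":0,"ry":0,"rz":0,"tx":0,"ty":0,"tz":0,"jaw":-1}]' 50 | grep force;  python3 tray.py
python3 - <<'E'
from cam import *
d=snapshot("scene");f=d["frame"];cv2.imwrite("pics/s8.png",f[:,:,::-1])
hsv=cv2.cvtColor(f,cv2.COLOR_RGB2HSV)
m=cv2.inRange(hsv,(8,90,60),(22,220,255));m[:, :240]=0;m[:150]=0;m[215:]=0;m[:,300:]=0
n,l,st,c=cv2.connectedComponentsWithStats(m);print(st[1:][st[1:,4]>8])
E
```

```text
force: [0.2, -0.3, -2.3]
grip_force: 50.0
lip [ -0.5 -49.9 161.4]
bend [ -0.3 -64.2 168.1]
grip [ -0.8 -29.2 338.6]
tilt 80.2124769531254 F [-0.3 -0.5 -3. ] 27.05 q [ 15.  19.  80. -44.  90. -76.]
[[267 187  20  23 295]
 [252 191  13  16 131]]
```

```bash
python3 -m inch '[{"rx":-0.5,"ry":0,"rz":0,"tx":0,"ty":-0.185,"tz":0.15,"jaw":-1},{"rx":-1,"ry":0,"rz":0,"tx":0,"ty":-0.363,"tz":0.31,"jaw":-1},{"rx":-1,"ry":0,"rz":0,"tx":0,"ty":-0.363,"tz":0.31,"jaw":-1},{"rx":-1,"ry":0,"rz":0,"tx":0,"ty":-0.363,"tz":0.31,"jaw":-1},{"rx":-1,"ry":0,"rz":0,"tx":0,"ty":-0.363,"tz":0.31,"jaw":-1},{"rx":-1,"ry":0,"rz":0,"tx":0,"ty":-0.363,"tz":0.31,"jaw":-1},{"rx":-1,"ry":0,"rz":0,"tx":0,"ty":-0.363,"tz":0.31,"jaw":-1},{"rx":-1,"ry":0,"rz":0,"tx":0,"ty":-0.363,"tz":0.31,"jaw":-1},{"rx":-1,"ry":0,"rz":0,"tx":0,"ty":-0.363,"tz":0.31,"jaw":-1},{"rx":-1,"ry":0,"rz":0,"tx":0,"ty":-0.363,"tz":0.31,"jaw":-1},{"rx":-1,"ry":0,"rz":0,"tx":0,"ty":-0.363,"tz":0.31,"jaw":-1},{"rx":-1,"ry":0,"rz":0,"tx":0,"ty":-0.363,"tz":0.31,"jaw":-1},{"rx":-1,"ry":0,"rz":0,"tx":0,"ty":-0.363,"tz":0.31,"jaw":-1},{"rx":-1,"ry":0,"rz":0,"tx":0,"ty":-0.363,"tz":0.31,"jaw":-1},{"rx":-1,"ry":0,"rz":0,"tx":0,"ty":-0.363,"tz":0.31,"jaw":-1},{"rx":-1,"ry":0,"rz":0,"tx":0,"ty":-0.363,"tz":0.31,"jaw":-1},{"rx":-1,"ry":0,"rz":0,"tx":0,"ty":-0.363,"tz":0.31,"jaw":-1},{"rx":-1,"ry":0,"rz":0,"tx":0,"ty":-0.363,"tz":0.31,"jaw":-1},{"rx":0,"ry":0,"rz":0,"tx":0,"ty":0,"tz":0,"jaw":-1}]' 50 | grep force;  python3 tray.py; python3 rel.py "[540.5,-370.2,216]"
```

```text
force: [0.1, -0.4, -2.0]
grip_force: 50.0
lip [ -0.4 -52.1 162.2]
bend [ -0.3 -61.1 149.2]
grip [   1.4 -223.1  213.1]
tilt nan F [ 0.2  0.7 -1.9] 29.575 q [ -40.   35.   64.   25.  105. -134.]
p [ 614.6 -231.8  213.1] z [-0.048  0.57  -0.82 ] y [-0.071  0.817  0.572] units [ 2.86 -3.54 -2.59] f [ 0.2  0.7 -1.9] q [ -40.   35.   64.   25.  105. -134.] t 29.575tray.py:7: RuntimeWarning: invalid value encountered in arccos
  print("tilt",np.degrees(np.arccos(T[2,2])),"F",np.round(s["force"],1),s["time_s"],"q",np.round(s["qpos"]))
```

```bash
python3 -m inch '[{"rx":0,"ry":0,"rz":0,"tx":0.318,"ty":-0.393,"tz":-0.288,"jaw":-1},{"rx":0,"ry":0,"rz":0,"tx":0.318,"ty":-0.393,"tz":-0.288,"jaw":-1},{"rx":0,"ry":0,"rz":0,"tx":0.318,"ty":-0.393,"tz":-0.288,"jaw":-1},{"rx":0,"ry":0,"rz":0,"tx":0.318,"ty":-0.393,"tz":-0.288,"jaw":-1},{"rx":0,"ry":0,"rz":0,"tx":0.318,"ty":-0.393,"tz":-0.288,"jaw":-1},{"rx":0,"ry":0,"rz":0,"tx":0.318,"ty":-0.393,"tz":-0.288,"jaw":-1},{"rx":0,"ry":0,"rz":0,"tx":0.318,"ty":-0.393,"tz":-0.288,"jaw":-1},{"rx":0,"ry":0,"rz":0,"tx":0.318,"ty":-0.393,"tz":-0.288,"jaw":-1},{"rx":0,"ry":0,"rz":0,"tx":0.318,"ty":-0.393,"tz":-0.288,"jaw":-1},{"rx":0,"ry":0,"rz":0,"tx":0,"ty":0,"tz":0,"jaw":-1}]' 50 | grep force; python3 rel.py "[540.5,-370.2,66]"
cat > tan.py <<'E'
from tray import *
from scipy.ndimage import label
def tan(n,poly):
    f=snapshot(n)["frame"];hsv=cv2.cvtColor(f,cv2.COLOR_RGB2HSV)
    m=cv2.inRange(hsv,(8,90,60),(22,220,255));k=np.zeros(m.shape,np.uint8);cv2.fillConvexPoly(k,cv2.convexHull(np.round(poly).astype(np.int32)),1)
    m=m*k;_,_,st,c=cv2.connectedComponentsWithStats(m);return int((m>0).sum()),[(int(a[4]),np.round(b).tolist()) for a,b in zip(st[1:],c[1:]) if a[4]>8]
print("tray",tan("top",np.array([proj("top",o+T@[x,y,3]) for x,y in((-75,-56),(-75,56),(75,56),(75,-56))])))
print("hopper",tan("top",np.array([proj("top",H+Hr@[x,y,z]) for x in(-95,95) for y in (-80,80) for z in(100,)])))
E
python3 tan.py 2>/dev/null
```

```text
force: [-0.0, 0.2, -2.1]
grip_force: 50.0
p [ 540.  -370.6  215. ] z [-0.048  0.572 -0.819] y [-0.069  0.816  0.574] units [-0.02 -2.84  4.08] f [-0.   0.2 -2.1] q [ -51.   39.   58.   20.  112. -143.] t 30.825
lip [ -84.5 -183.3  164.9]
bend [ -84.4 -192.3  151.9]
grip [ -82.6 -354.5  215.3]
tilt nan F [ 0.9  0.  -1.8] 30.925 q [ -51.   39.   58.   20.  112. -143.]
tray (0, [])
hopper (515, [(275, [255.0, 180.0]), (111, [243.0, 192.0]), (67, [262.0, 198.0]), (59, [250.0, 205.0])])
```

```bash
python3 -m inch '[{"rx":0,"ry":0,"rz":0,"tx":0,"ty":-0.343,"tz":0.489,"jaw":-1},{"rx":0,"ry":0,"rz":0,"tx":0,"ty":-0.343,"tz":0.489,"jaw":-1},{"rx":0,"ry":0,"rz":0,"tx":0,"ty":-0.343,"tz":0.489,"jaw":-1},{"rx":0,"ry":0,"rz":0,"tx":0,"ty":-0.343,"tz":0.489,"jaw":-1},{"rx":0,"ry":0,"rz":0,"tx":0,"ty":-0.343,"tz":0.489,"jaw":-1},{"rx":0,"ry":0,"rz":0,"tx":0,"ty":-0.343,"tz":0.489,"jaw":-1},{"rx":0,"ry":0,"rz":0,"tx":0,"ty":-0.343,"tz":0.489,"jaw":-1},{"rx":0,"ry":0,"rz":0,"tx":0,"ty":-0.343,"tz":0.489,"jaw":-1},{"rx":0,"ry":0,"rz":0,"tx":0,"ty":0,"tz":0,"jaw":-1}]' 50 | grep force; for i in 1 2 ; do :; done; python3 -m inch '[{"rx":0,"ry":0,"rz":0,"tx":0,"ty":-0.04,"tz":0.055,"jaw":-1},{"rx":0,"ry":0,"rz":0,"tx":0,"ty":0,"tz":0,"jaw":-1}]' 50 | grep force;python3 -m inch '[{"rx":0,"ry":0,"rz":0,"tx":0,"ty":-0.04,"tz":0.055,"jaw":-1},{"rx":0,"ry":0,"rz":0,"tx":0,"ty":0,"tz":0,"jaw":-1}]' 50 | grep force;python3 rel.py "[540.5,-370.2,66]"
```

```text
force: [-0.3, 0.2, -2.5]
grip_force: 50.0
force: [0.4, -0.1, -1.8]
grip_force: 50.0
force: [-0.4, -0.2, -1.7]
grip_force: 50.0
p [ 540.7 -369.3   68.1] z [-0.049  0.572 -0.819] y [-0.071  0.816  0.574] units [ 0.01 -0.06  0.04] f [-0.4 -0.2 -1.7] q [ -51.   44.   68.   19.   97. -149.] t 32.65
```

Lower 2 mm more, feel, then release and back off along the slab.

```bash
python3 -m inch '[{"rx":0,"ry":0,"rz":0,"tx":0,"ty":-0.04,"tz":0.055,"jaw":-1},{"rx":0,"ry":0,"rz":0,"tx":0,"ty":0,"tz":0,"jaw":-1}]' 50 | grep force:;python3 rel.py "[540.5,-370.2,66]"; python3 -m inch '[{"rx":0,"ry":0,"rz":0,"tx":0,"ty":0,"tz":0,"jaw":-0.2},{"rx":0,"ry":0,"rz":0,"tx":0,"ty":0,"tz":0,"jaw":-0.2},{"rx":0,"ry":0,"rz":0,"tx":0,"ty":0,"tz":0,"jaw":-0.2},{"rx":0,"ry":0,"rz":0,"tx":0,"ty":0,"tz":0,"jaw":-0.2},{"rx":0,"ry":0,"rz":0,"tx":0,"ty":0,"tz":-0.3,"jaw":-0.2},{"rx":0,"ry":0,"rz":0,"tx":0,"ty":0,"tz":-0.8,"jaw":-0.2},{"rx":0,"ry":0,"rz":0,"tx":0,"ty":0,"tz":-1,"jaw":-0.2},{"rx":0,"ry":0,"rz":0,"tx":0,"ty":0,"tz":-1,"jaw":-0.2},{"rx":0,"ry":0,"rz":0,"tx":0,"ty":0,"tz":-1,"jaw":-0.2},{"rx":0,"ry":0,"rz":0,"tx":0,"ty":0,"tz":0,"jaw":-0.2}]' 50
python3 - <<'E'
from fit import *
a=cv2.imread("pics/t1.png") 
# tan blobs anywhere on the table in the scene view, and tray edges check by matching t1/s1
for n,f0,x0,y0,w,h in(("top","t1.png",205,140,210,115),("scene","s1.png",205,150,210,150)):
    f=snapshot(n)["frame"]
    c=cv2.resize(f[y0:y0+h,x0:x0+w,::-1],None,fx=3.8,fy=3.8,interpolation=cv2.INTER_CUBIC);b=cv2.imread("pics/"+f0)
    # blue grip centroid old/new
    r=[]
    for im in(b,c):
        m=cv2.inRange(cv2.cvtColor(im,cv2.COLOR_BGR2HSV),(108,150,60),(125,255,255));mm=cv2.moments(m,True);r.append((mm["m00"],round(mm["m10"]/mm["m00"]/3.8,1),round(mm["m01"]/mm["m00"]/3.8,1)))
    print(n,"grip old/new",r)
    m=cv2.inRange(cv2.cvtColor(f,cv2.COLOR_RGB2HSV),(8,90,60),(22,220,255));_,_,st,ce=cv2.connectedComponentsWithStats(m)
    print([(int(s[4]),np.round(q).astype(int).tolist()) for s,q in zip(st[1:],ce[1:]) if s[4]>15 and 200<q[0]<430 and 130<q[1]<300])
E
```

```text
force: [1.3, -0.3, -0.1]
grip_force: 50.0
p [ 540.9 -369.4   66.4] z [-0.049  0.572 -0.819] y [-0.071  0.816  0.574] units [ 0.01 -0.03 -0.  ] f [ 1.3 -0.3 -0.1] q [ -51.   44.   68.   19.   97. -149.] t 32.9
time_s: 34.15
ee_pos: [547.2, -441.6, 168.4]
eef_rot: [[-0.996, -0.072, -0.046], [-0.085, 0.818, 0.568], [-0.003, 0.57, -0.821]]
force: [0.6, -0.0, -0.9]
opening: 0.4
grip_force: 0.0
top grip old/new [(6815.0, 192.9, 79.0), (4778.0, 191.6, 75.0)]
[(383, [257, 184]), (138, [399, 178]), (117, [243, 192]), (116, [250, 207])]
scene grip old/new [(3157.0, 195.3, 111.0), (3058.0, 195.3, 110.6)]
[(24, [266, 140]), (42, [406, 185]), (301, [276, 198]), (69, [399, 193]), (134, [259, 200]), (35, [429, 195]), (160, [423, 255])]
```

```bash
python3 - <<'E'
from fit import *
f=snapshot("top")["frame"];m=cv2.inRange(cv2.cvtColor(f,cv2.COLOR_RGB2HSV),(8,90,60),(22,220,255));ys,xs=np.nonzero(m[150:240,215:300]);xs=xs+215;ys=ys+150
fx,cx,cy,R,t=K["top"];C=-R.T@t;Hr=Rz(.075)
for z in(50,90):
    D=(R.T@np.stack([(xs-cx)/fx,(ys-cy)/fx,np.ones(len(xs))])).T
    P=(C+D*((z-C[2])/D[:,2])[:,None]-[595.5,-9.5,0])@Hr
    print(z,np.round(P.min(0)),np.round(P.max(0)))
c=cv2.inRange(cv2.cvtColor(f,cv2.COLOR_RGB2HSV),(8,90,60),(22,220,255))[170:225,230:285]
for r in c[::2]: print("".join("#" if v else "." for v in r))
print(telemetry.state()["time_s"])
E
```

```text
50 [-44. -45.  50.] [75. 29. 50.]
90 [-50. -45.  90.] [65. 26. 90.]
..................##############.......................
.................################......................
................#################......................
................########...............................
.................######................................
..................#####................................
...................######..........#...................
...................#######.......#####.................
........#######....#########..########.................
........########....###################................
........########.....################..................
.........##########.......########.....................
.........###########.......####........................
...........##########.......######.....................
............####...........##########..................
..............#.###........############................
...............######........##...#....................
.............#########.................................
.............############..............................
...............###########.............................
..................##########...........................
....................######.............................
.......................###.............................
.......................................................
.......................................................
.......................................................
.......................................................
.......................................................
34.5
```

```bash
python3 -c "
from station import ctrl
print(ctrl.hand_in())"
```

```text
the job is handed in; nothing more can be done
None
```

The job is handed in, though the system gave no verdict: the lid stands upright, the cookies were poured into the hopper with the nose resting on the rim at about 8–10 N, and the empty tray is flat on the table at its starting place (image checks after the tenth picture were by pixel colour only).

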